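# Blow out a bottle on the air nozzle

### The arm

A 7-joint arm with a two-finger parallel gripper is mounted at the origin on the work surface. World frame = base frame: x ahead of the robot, y to its left, z up, the work surface at z = 0. Lengths are in m, angles in rad, forces in N, time in s.
With the tool pointing down it reaches from about 0.425 to 1.025 m from the base axis. Payload 9.4 kg.
Tool frame: the origin (TCP) lies between the finger pads; the fingertips stand nose_length ahead of it and the grasp point (between the pads) lies 2 mm behind it (nose_length is the distance from the TCP to the fingertips, in m); z points along the fingers, y is the line along which they close (so a half turn about z gives the same grasp; the last joint's range is limited). The gripper opens to 85 mm and grips with 20 to 120 N. Pads are 22 mm wide; open, the fingers measure 114 mm over their backs; the gripper's body (76 mm by 85 mm) begins 54 mm behind the grasp point. The pads swing forward as they close: fully open they stand 13 mm farther back than shut.
Start: joints at [1.221, 0.599, -0.003, 1.599, 0.002, 0.943, -0.08], TCP at [0.195, -0.698, 0.224] pointing down, gripper open.
Joint ranges: [-2.57, 2.57], [-0.35, 1.97], [-1.29, 1.29], [0.11, 2.56], [-1.05, 4.19], [0.11, 1.86], [-2.63, 2.63]. Speed limits (rad/s): [2.22, 2.22, 3.01, 3.01, 3.14, 3.14, 3.14].

### API

Orientations are given as a unit quaternion [x, y, z, w].
In Python, from workcell import get_obs, camera, camera_model, close_job, nose_length gives the robot as it stands.
- The arm moves only by the tool apply_moves, never from a script. Its argument "commands" is a list of rows, each a list of 7 numbers: the shift along the tool's x, y, z in m, then the turn, a rotation vector about the tool's x, y, z in degrees, then the gripper's target within -1 to 1 (shut at 1, half-way at 0, fully open at -1). In form: [[tx, ty, tz, ax, ay, az, jaw], ...]. A call has 1 to 20 rows; each row is the pose to reach, as a shift and turn from the pose commanded when the call began, along the tool's axes at that moment; what a row does not reach only later rows make up. A row lasts 1/8 s, in which the tool goes at most 62.5 mm and 10.7 degrees, less where a joint would pass 70% of its speed; a pose out of reach is approached as far as the arm can. A call with a gripper value outside its range is refused whole. The fingers move at their own pace and stop on an object; the grip force is fixed at half the most. Time passes only in rows, so rows that repeat a pose let the fingers close. It gives the time, the measured TCP pose, the force, the opening and the grip force at its end, in the units of the state.
- get_obs(): the state, without advancing time (a new reading comes with each control period).
- camera(name): name is "scene" or "top" or "wrist"; returns the picture (384x512x3 uint8, red, green, blue); there is no depth.
- camera_model(name): a dict with "K" (3x3 intrinsics, pixels), "dist_coeffs" ([k1, k2, p1, p2, k3] as OpenCV has them; the pictures are not rectified), "cam_to_world" (4x4, takes a point from camera to world coordinates). Camera axes: x right, y down, z forward; pixel columns grow to the right and rows downward; lengths in m; the calibration is good to about 2 mm. A picture is of the moment at which its call begins: read the wrist's pose just before it. camera_model takes no time and is no camera call; for the wrist camera it gives the pose at the moment of the call.
- close_job(): hands the job in; it is judged then, once.
The state is a dict: "time": time; "q": joint angles; "joint_vel": joint speeds; "effort": joint torques, N m; "tool_pos": TCP position; "tool_rot": TCP orientation; "force": force on the tool from outside, world axes, zero at the start; "moment": the same for the moment, N m; "gripper_width": finger opening in m; "gripper_force": force on a finger pad.
Only numpy, scipy, OpenCV 4.12 (cv2) and the standard library are available. Lean on these libraries where they do the work, as an engineer would, in place of code of your own. Each camera call takes 0.05 s, during which the arm holds its last target. There are 200 camera calls.

### The job

Blow the dust out of the tall amber bottle before it is filled: lift it up off its drying peg, keep it mouth down, bring it over the nozzle of the air station so that its mouth stands centred and upright on the rubber face of the white sprung seat, and push it gently down until the seat is fully home against its stop, which opens the air. Finish like that, still gripping the bottle round its body and holding the seat down; leave the two other bottles and everything else on the bench alone.

Things in the scene. Friction and masses are not known exactly. Their poses are not given: they have to be found in the camera images.
- tall_mid (a point): Centre, half-way up, of the tall bottle, the longest of the three amber bottles hanging mouth down on the rack; it may be on any peg. 95 mm tall, body 48 mm across (straight for the 66 mm next to its base), neck 38 mm across and 16 mm long. Its z axis points up, from mouth to base: the flat base is 47.5 mm above this point, the mouth 47.5 mm below.
- tall_mouth (a point): Centre of the tall bottle's mouth (its lower end), on the plane of the rim; z axis from mouth to base, up.
- tall: The tall bottle as a whole, origin at the centre of its mouth, z axis from mouth to base (up). Empty wide-mouth amber glass, about 0.1 kg, bore 32 mm at the neck. It hangs by the inside of its base (4 mm thick) on the tip of its peg, so it must rise 95 mm to come clear.
- rack: Drying rack, fixed: white plastic drip tray 105 mm (x) by 300 mm (y), 16 mm high, with three upright steel pegs 95 mm apart in a row along its y axis, the middle one at the origin. Pegs are 12 mm thick, their white tips 16 mm, the tops 130 mm above the bench. The bases of all bottles hang 134 mm above the bench. Origin at the bench under the tray's middle; z up.
- slim: Bystander bottle on the rack, amber glass, 38 mm across, 68 mm tall, mouth down; origin at the centre of its mouth.
- squat: Bystander bottle on the rack, amber glass, 56 mm across, 58 mm tall, mouth down; origin at the centre of its mouth.
- station: Bottle blow-out station, fixed: steel base plate 130 by 245 mm, aluminium barrel 50 mm thick with the white sprung seat on top, and a steel nozzle tube 10 mm thick standing up through the seat; a filter-regulator 126 mm high with gauge and hoses stands 137 mm to the nozzle's -y side. Origin at the bench on the nozzle's axis; z up.
- nozzle_tip (a point): Tip of the fixed nozzle tube, on the axis, 116 mm above the bench and 32 mm above the seat at rest; it goes up inside the bottle.
- seat_top (a point): Centre of the upper face of the sprung seat, a white disc 58 mm across and 14 mm thick with a black rubber face 52 mm across that the bottle's mouth stands on; 84 mm above the bench at rest, 72 mm at its stop. It moves straight down with the seat. The rubber gives about 1 mm per 6 N under the mouth, up to 6 mm; this point does not show that.
- seat (a joint): How far the seat has been pushed down: 0 at rest, 0.012 m at its hard stop. The spring takes about 4 N to start and 9.5 N to reach the stop, and lifts the seat again when let go. At 9.5 N the rubber is 1.6 mm in, so the mouth is then 70.4 mm above the bench. 12 to 25 N holds the seat firmly on the stop; more than 45 N could break the glass.
- cap: Bystander: black ribbed screw cap, 43 mm across, 19 mm tall, on the bench before the station; origin under its centre.
- vial_a: Bystander: amber sample vial, 17 mm across, 46 mm tall, on the bench at the station's +y side; origin under its centre.
- vial_b: Bystander: amber sample vial, 17 mm across, 46 mm tall, on the bench on the robot's side of the rack; origin under its centre.
- vial_c: Bystander: clear sample vial, 22 mm across, 60 mm tall, on the bench on the far side of the rack; origin under its centre.
- flacon: Bystander: square glass perfume flacon with black cap, 34 by 56 mm, 106 mm tall, beyond and between rack and station; origin under its centre.
- marker: Bystander: marker pen lying on the bench near the robot, 130 mm long, 11 mm thick; origin under its middle.
Not all that is in view belongs to the job. Leave any blue look-alike of the tall alone.

How it is judged:
By the outcome, as a careful person would: the job done as asked, in the order asked, and still so for the second after the job is handed in, while the arm keeps its last pose, push and grip.
It also fails if it takes over 45 s, if anything falls off the work surface, if the arm or the gripper's body presses on something with over 40 N, if the wrist force passes 120 N, or if a joint passes its speed limit or range.

## Working session

There is one attempt and no reset: what is moved stays moved. The work goes in short steps, Python scripts to look and compute and a tool call to move; the robot and the scene stay as the last step left them, time stands still between calls to the robot, and variables do not carry over. Pictures are saved under pics/ and viewed, at most 10 in all, crops included, and the job is handed in when it is done.

Besides the shell and the picture viewer there is one more tool, called after "Request:" by a JSON object that holds its "op" and its "data", one argument or row to a line. apply_moves: Moves the arm, as the interface text tells. Its arguments: {"type":"object","properties":{"commands":{"type":"array","items":{"type":"array","items":{"type":"number"}}}},"required":["commands"]}

```bash
mkdir -p pics
python3 - <<'E'
from workcell import *
import cv2,numpy as np
o=get_obs();print(o['time'],o['tool_pos'],o['tool_rot'],o['gripper_width'],nose_length if not callable(nose_length) else nose_length())
for n in("scene","top"):
    im=camera(n);cv2.imwrite(f"pics/{n}0.png",im[:,:,::-1])
    m=camera_model(n);print(n,np.round(m["K"],1).tolist(),m["dist_coeffs"],np.round(m["cam_to_world"],3).tolist())
E
```

```text
0.0 [ 0.19513883 -0.69774326  0.22301021] [ 9.90711875e-01  1.35975610e-01 -1.85742710e-04 -7.61825925e-04] 0.08519427796422527 0.017
scene [[422.3, 0.0, 252.7], [0.0, 422.3, 187.9], [0.0, 0.0, 1.0]] [-0.0346132  0.         0.         0.         0.       ] [[0.488, 0.721, -0.493, 0.944], [0.873, -0.411, 0.263, -0.159], [-0.013, -0.558, -0.829, 0.819], [0.0, 0.0, 0.0, 1.0]]
top [[424.6, 0.0, 259.1], [0.0, 424.6, 185.8], [0.0, 0.0, 1.0]] [-0.14443853  0.          0.          0.          0.        ] [[-0.037, -0.979, 0.202, 0.341], [-0.999, 0.036, -0.01, 0.08], [0.002, -0.203, -0.979, 0.976], [0.0, 0.0, 0.0, 1.0]]
```

View pics/scene0.png

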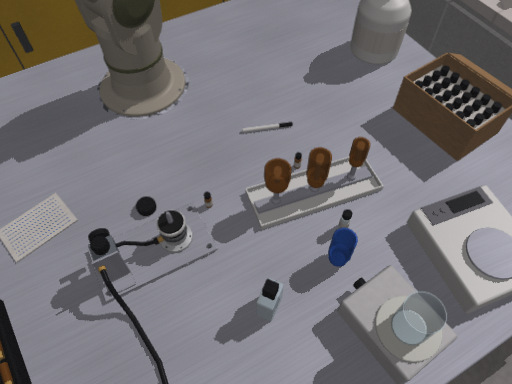

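View pics/top0.png

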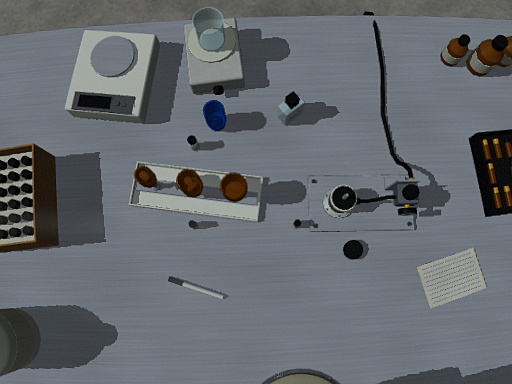

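Candidates in scene: (277,172) wide and short, which fits squat. (319,165) is longest, which fits tall. (360,150) is thin, which fits slim. Blue (342,246) is the look-alike to leave alone. I'll confirm with enlarged crops.

```bash
cat > h.py <<'E'
import cv2,numpy as np
from workcell import *
def ray(n,px,m=None):
    m=m or camera_model(n);K=np.array(m["K"]);T=np.array(m["cam_to_world"])
    p=cv2.undistortPoints(np.array([[px]],float),K,np.array(m["dist_coeffs"])).ravel()
    return T[:3,3],T[:3,:3]@np.array([p[0],p[1],1])
def at(n,px,z,m=None):
    o,d=ray(n,px,m);return o+d*(z-o[2])/d[2]
def proj(n,P,m=None):
    m=m or camera_model(n);T=np.linalg.inv(np.array(m["cam_to_world"]))
    return cv2.projectPoints(np.atleast_2d(P).astype(float),cv2.Rodrigues(T[:3,:3])[0],T[:3,3],np.array(m["K"]),np.array(m["dist_coeffs"]))[0].reshape(-1,2)
E
python3 - <<'E'
import cv2,numpy as np
s=cv2.imread("pics/scene0.png");t=cv2.imread("pics/top0.png")
r=lambda im,x,y,w,h:cv2.resize(im[y:y+h,x:x+w],None,fx=4,fy=4,interpolation=cv2.INTER_CUBIC)
a=np.vstack([r(s,240,130,150,75),r(t,125,155,150,75)])
b=np.vstack([r(s,150,190,50,75),r(t,315,165,50,75)])
cv2.imwrite("pics/crop1.png",np.hstack([a,b]))
E
```

```text
(no output)
```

View pics/crop1.png

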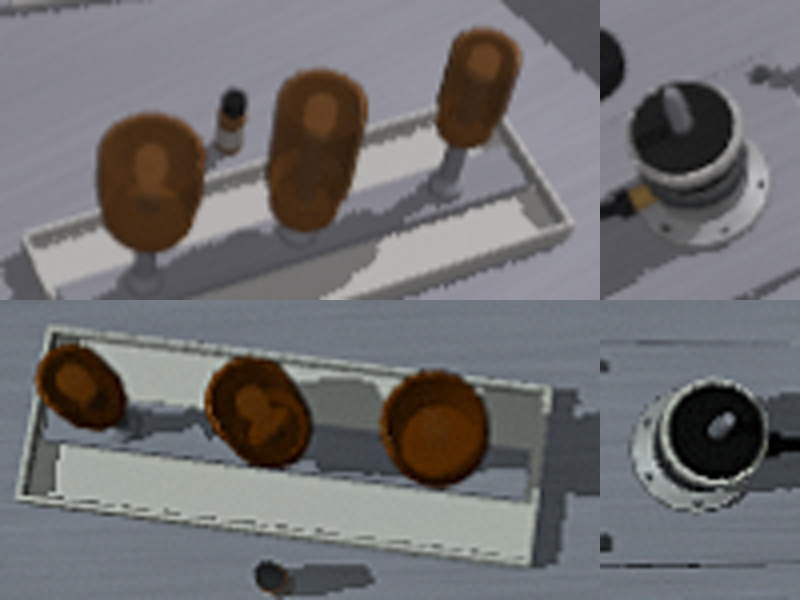

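The middle bottle (crop 318,150; scene about 319,165; top 189,182) is the longest, so it is the tall one. The squat is left of it at scene (277,172) and the slim is right at (360,150). The seat's black face is centred near scene (171,222) and top (343.5,197).

Run:
```python
from h import *
from scipy.optimize import minimize
ims={n:cv2.imread(f"pics/{n}0.png") for n in("scene","top")}
M={n:camera_model(n) for n in ims}
def mask(n):
    h=cv2.cvtColor(ims[n],cv2.COLOR_BGR2HSV).astype(int)
    return ((h[...,0]<20)&(h[...,1]>130)).astype(np.uint8)
mk={n:mask(n) for n in ims}
a=np.linspace(0,2*np.pi,60,endpoint=False)
def circ(x,y,z,r):return np.c_[x+r*np.cos(a),y+r*np.sin(a),np.full(60,z)]
def sil(n,x,y,spec):
    P=np.vstack([circ(x,y,z,r) for r,z in spec]);h=cv2.convexHull(((proj(n,P,M[n])*4+1.5)*16).astype(np.int32))
    im=np.zeros((384*4,512*4),np.uint8);cv2.fillConvexPoly(im,h,1,shift=4);return im
specs={"tall":[(.024,.134),(.024,.068),(.019,.055),(.019,.039)],"slim":[(.019,.134),(.019,.095),(.014,.066)],"squat":[(.028,.134),(.028,.1),(.02,.076)]}
seed={"tall":{"scene":(320,158),"top":(189,180)},"slim":{"scene":(361,145),"top":(144,174)},"squat":{"scene":(277,170),"top":(234,187)}}
R={}
for k in specs:
    for ns in(["scene"],["top"],["scene","top"]):
        big={}
        for n in ns:
            _,l=cv2.connectedComponents(mk[n]);u,v=seed[k][n];b=(l==l[v,u]).astype(np.uint8);b=cv2.morphologyEx(b,cv2.MORPH_CLOSE,np.ones((5,5)))
            big[n]=cv2.resize(b*255,None,fx=4,fy=4,interpolation=cv2.INTER_LINEAR)>127
        def f(p):
            c=0
            for n in ns:
                s=sil(n,*p,specs[k])>0;c+=1-(s&big[n]).sum()/(s|big[n]).sum()
            return c
        p0=at(ns[0],seed[k][ns[0]],.125,M[ns[0]])[:2]
        r=minimize(f,p0,method="Nelder-Mead",options=dict(initial_simplex=[p0,p0+[.01,0],p0+[0,.01]],xatol=1e-4))
        print(k,ns,r.x.round(4),round(r.fun,3))
    R[k]=r.x
d=R["slim"]-R["squat"];print("spacing",np.linalg.norm(d),"mid",(R["slim"]+R["squat"])/2)
for n,pw,pt in(("scene",((687,130)),(668,90)),("top",(716,430),(727,418))):
    ox,oy,yy=(150,190,0) if n=="scene" else (315,165,300)
    g=lambda q:((q[0]-600+.5)/4-.5+ox,(q[1]-yy+.5)/4-.5+oy)
    print(n,"seat",at(n,g(pw),.084,M[n]).round(4),"tip",at(n,g(pt),.115,M[n]).round(4))
for n,pts in (("scene",[(35,240),(560,222)]),):pass
print("tray corners top",[at("top",((u+.5)/4-.5+125,(v-300+.5)/4-.5+155),.016,M["top"]).round(4).tolist() for u,v in((48,328),(18,500),(535,565),(550,385))])
```

```text
tall ['scene'] [0.533  0.2202] 0.156
tall ['top'] [0.5334 0.2185] 0.101
tall ['scene', 'top'] [0.5335 0.2185] 0.259
slim ['scene'] [0.5514 0.3104] 0.187
slim ['top'] [0.5486 0.3112] 0.117
slim ['scene', 'top'] [0.5499 0.3113] 0.31
squat ['scene'] [0.5224 0.1228] 0.106
squat ['top'] [0.518  0.1247] 0.1
squat ['scene', 'top'] [0.5201 0.1242] 0.221
spacing 0.18938802015230843 mid [0.53501669 0.21773686]
scene seat [ 0.4991 -0.1077  0.084 ] tip [ 0.4927 -0.1092  0.115 ]
top seat [ 0.4942 -0.1095  0.084 ] tip [ 0.495  -0.1092  0.115 ]
tray corners top [[0.6087, 0.3574, 0.016], [0.5063, 0.3729, 0.016], [0.4585, 0.0749, 0.016], [0.5629, 0.0623, 0.016]]
```

Request:
{"op": "apply_moves", "data": {
  "commands": [
    [0.462,-0.336,-0.03,0,0,-10,-1],
    [0.462,-0.336,-0.03,0,0,-20,-1],
    [0.462,-0.336,-0.03,0,0,-30,-1],
    [0.462,-0.336,-0.03,0,0,-40,-1],
    [0.462,-0.336,-0.03,0,0,-50,-1],
    [0.462,-0.336,-0.03,0,0,-60,-1],
    [0.462,-0.336,-0.03,0,0,-65,-1],
    [0.462,-0.336,-0.03,0,0,-65,-1],
    [0.462,-0.336,-0.03,0,0,-65,-1],
    [0.462,-0.336,-0.03,0,0,-65,-1],
    [0.573,-0.791,-0.03,0,0,-65,-1],
    [0.573,-0.791,-0.03,0,0,-65,-1],
    [0.573,-0.791,-0.03,0,0,-65,-1],
    [0.573,-0.791,-0.03,0,0,-65,-1],
    [0.573,-0.791,-0.03,0,0,-65,-1],
    [0.573,-0.791,-0.03,0,0,-65,-1],
    [0.573,-0.791,-0.03,0,0,-65,-1],
    [0.573,-0.791,-0.03,0,0,-65,-1],
    [0.573,-0.791,-0.03,0,0,-65,-1],
    [0.573,-0.791,-0.03,0,0,-65,-1]
  ]
}}

```text
time: 2.6
tool_pos: [0.5341, 0.2162, 0.2534]
tool_rot: [0.763, 0.646, -0.001, 0.0]
force: [-0.1, 0.7, -0.7]
gripper_width: 0.0857
gripper_force: 0.0
```

```bash
cat > st.py <<'E'
from h import *
from scipy.spatial.transform import Rotation as Ro
import sys
o=get_obs();R=Ro.from_quat(o['tool_rot']).as_matrix();p=np.array(o['tool_pos'])
print(o['time'],p.round(4),"F",np.round(o['force'],1),"M",np.round(o['moment'],2),"w",round(o['gripper_width'],4),"gf",o['gripper_force'])
print(R.round(4).tolist())
if len(sys.argv)>3:
    print("tool delta",(R.T@(np.array(list(map(float,sys.argv[1:4])))-p)).round(4))
E
python3 st.py 0.534 0.218 0.1
python3 - <<'E'
from h import *
m=camera_model("wrist");im=camera("wrist");cv2.imwrite("pics/w1.png",cv2.resize(im[:,:,::-1],None,fx=1.5,fy=1.5))
import json;json.dump({k:np.array(v).tolist() for k,v in m.items()},open("w1.json","w"))
print(np.round(m["cam_to_world"],3).tolist(),proj("wrist",[[.534,.218,.134],[.534,.218,.13]],m))
E
```

```text
2.6 [0.5341 0.2162 0.2534] F [-0.1  0.7 -0.7] M [-0.03  0.01  0.01] w 0.0857 gf 0.0
[[0.1641, 0.9864, -0.0007], [0.9864, -0.1641, -0.0014], [-0.0015, -0.0004, -1.0]]
tool delta [ 0.002  -0.0004  0.1534]
[[0.986, -0.156, -0.052, 0.548], [-0.164, -0.936, -0.311, 0.297], [-0.0, 0.315, -0.949, 0.403], [0.0, 0.0, 0.0, 1.0]] [[255.11973547 184.07614161]
 [255.12959914 182.93565561]]
```

View pics/w1.png

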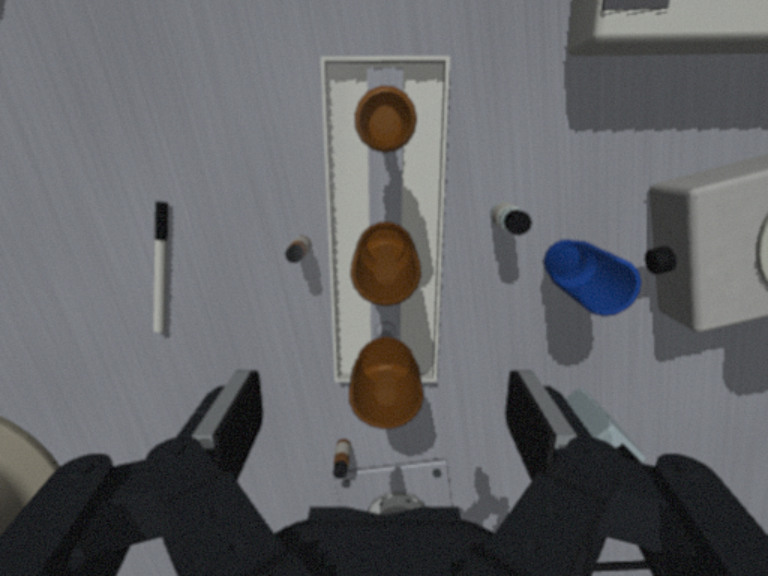

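The wrist view shows the rack: slim on top (385,118), tall in the middle (base circle centre about 386,271 in the 1.5x picture), squat below (387,390). The blue look-alike is off to the right.

Run:
```python
from h import *
import json
m=json.load(open("w1.json"))
for u,v in((386,271),(386,305),(352,271),(420,271),(386,393),(386,119)):print(at("wrist",((u+.5)/1.5-.5,(v+.5)/1.5-.5),.134,m).round(4))
```

```text
[0.5366 0.2213 0.134 ]
[0.5327 0.1978 0.134 ]
[0.5146 0.225  0.134 ]
[0.5586 0.2176 0.134 ]
[0.5216 0.1307 0.134 ]
[0.5517 0.3129 0.134 ]
```

Request:
{"op": "apply_moves", "data": {
  "commands": [
    [0.0034,0.0004,0.05,0,0,0,-1],
    [0.0034,0.0004,0.1,0,0,0,-1],
    [0.0034,0.0004,0.13,0,0,0,-1],
    [0.0034,0.0004,0.155,0,0,0,-1],
    [0.0034,0.0004,0.155,0,0,0,-1],
    [0.0034,0.0004,0.155,0,0,0,0],
    [0.0034,0.0004,0.155,0,0,0,0],
    [0.0034,0.0004,0.155,0,0,0,0.2],
    [0.0034,0.0004,0.155,0,0,0,0.4],
    [0.0034,0.0004,0.155,0,0,0,1],
    [0.0034,0.0004,0.155,0,0,0,1],
    [0.0034,0.0004,0.155,0,0,0,1]
  ]
}}

```text
time: 4.15
tool_pos: [0.5357, 0.2211, 0.1006]
tool_rot: [0.763, 0.647, 0.001, 0.001]
force: [-1.9, -1.8, 8.1]
gripper_width: 0.0464
gripper_force: 60.1
```

```bash
python3 st.py
```

```text
4.15 [0.5357 0.2211 0.1006] F [-1.9 -1.8  8.1] M [-0.41  0.23 -0.03] w 0.0464 gf 60.14387704432011
[[0.1632, 0.9866, 0.0023], [0.9866, -0.1632, 0.0003], [0.0006, 0.0022, -1.0]]
```

Request:
{"op": "apply_moves", "data": {
  "commands": [
    [0,0,-0.01,0,0,0,1],
    [0,0,-0.03,0,0,0,1],
    [0,0,-0.05,0,0,0,1],
    [0,0,-0.07,0,0,0,1],
    [0,0,-0.09,0,0,0,1],
    [0,0,-0.11,0,0,0,1],
    [0,0,-0.13,0,0,0,1],
    [0,0,-0.13,0,0,0,1]
  ]
}}

```text
time: 5.15
tool_pos: [0.5355, 0.2216, 0.2308]
tool_rot: [0.763, 0.647, 0.002, 0.0]
force: [0.3, 1.5, -1.4]
gripper_width: 0.0463
gripper_force: 61.7
```

```bash
python3 st.py 0.534 -0.08 0.2276
python3 - <<'E'
from h import *
a=camera("scene")[:,:,::-1];b=camera("top")[:,:,::-1]
r=lambda im,x,y,w,h:cv2.resize(im[y:y+h,x:x+w],None,fx=4,fy=4,interpolation=cv2.INTER_CUBIC)
cv2.imwrite("pics/lift.png",np.hstack([r(a,260,60,100,150),r(b,140,130,100,150)]))
E
```

```text
5.15 [0.5355 0.2216 0.2308] F [ 0.3  1.5 -1.4] M [ 0.02 -0.03  0.03] w 0.0463 gf 61.72973893582821
[[0.1629, 0.9866, 0.003], [0.9866, -0.1629, 0.0013], [0.0018, 0.0027, -1.0]]
tool delta [-0.2978  0.0476  0.0028]
```

View pics/lift.png

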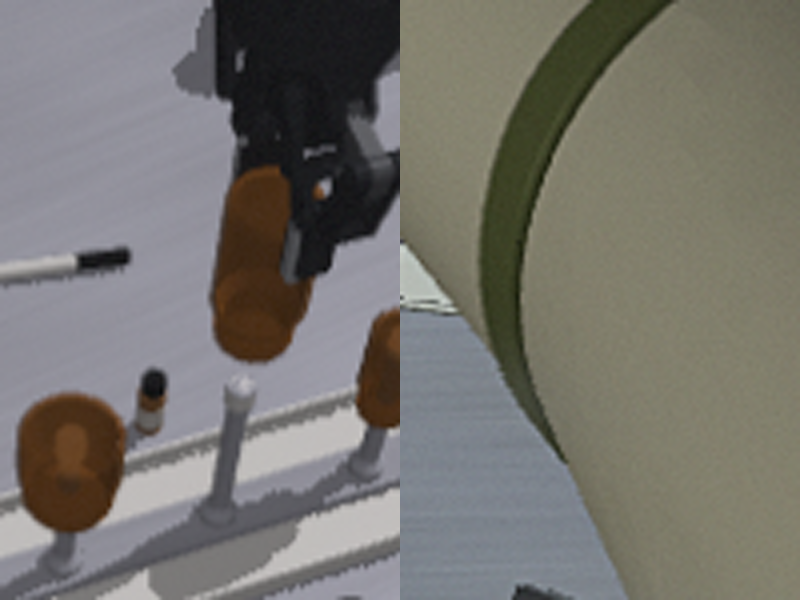

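The tall bottle is clear of its peg, with the peg tip visible at (240,388) in the crop, and it hangs upright in the fingers. Next I carry it past the nozzle at this height, so the wrist camera looks straight down on the seat.

Request:
{"op": "apply_moves", "data": {
  "commands": [
    [-0.02,0.001,0,0,0,0,1],
    [-0.06,0.004,0,0,0,0,1],
    [-0.1,0.006,0,0,0,0,1],
    [-0.14,0.009,0,0,0,0,1],
    [-0.18,0.011,0,0,0,0,1],
    [-0.22,0.014,0,0,0,0,1],
    [-0.26,0.016,0,0,0,0,1],
    [-0.3,0.019,0,0,0,0,1],
    [-0.34,0.021,0,0,0,0,1],
    [-0.37,0.023,0,0,0,0,1],
    [-0.39,0.025,0,0,0,0,1],
    [-0.398,0.025,0,0,0,0,1],
    [-0.398,0.025,0,0,0,0,1]
  ]
}}

```text
time: 6.88
tool_pos: [0.4941, -0.1759, 0.2284]
tool_rot: [0.763, 0.647, -0.0, -0.0]
force: [-0.4, 0.5, -1.1]
gripper_width: 0.0464
gripper_force: 61.7
```

```bash
python3 st.py 0.495 -0.109 0.2308
python3 - <<'E'
from h import *
import json
m=camera_model("wrist");im=camera("wrist");cv2.imwrite("pics/w2.png",cv2.resize(im[:,:,::-1],None,fx=1.5,fy=1.5))
json.dump({k:np.array(v).tolist() for k,v in m.items()},open("w2.json","w"))
print(proj("wrist",[[.495,-.109,.084],[.495,-.109,.116]],m)*1.5)
E
```

```text
6.875 [ 0.4941 -0.1759  0.2284] F [-0.4  0.5 -1.1] M [ 0.02 -0.05 -0.03] w 0.0464 gf 61.70019127428532
[[0.1639, 0.9865, -0.001], [0.9865, -0.1639, 0.0003], [0.0001, -0.001, -1.0]]
tool delta [ 0.0662 -0.0101 -0.0024]
[[368.369381   173.21455454]
 [366.49396888 176.14949448]]
```

View pics/w2.png

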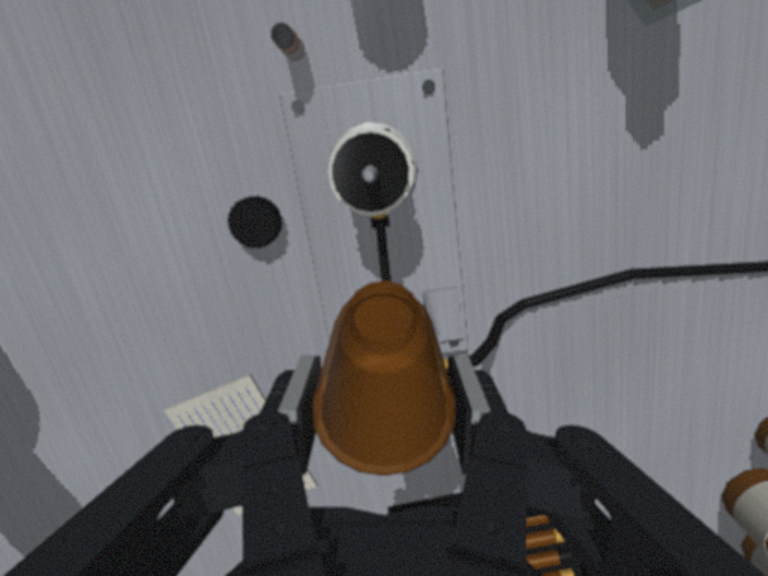

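```bash
cat > fit.py <<'E'
from h import *
from scipy.optimize import minimize,least_squares
import json
m=json.load(open("w2.json"));im=cv2.imread("pics/w2.png");h=cv2.cvtColor(im,cv2.COLOR_BGR2HSV).astype(int)
S=lambda P:(proj("wrist",P,m)+.5)*1.5-.5
a=np.linspace(0,2*np.pi,90,endpoint=False)
c0=np.c_[np.cos(a),np.sin(a),0*a]
# seat black face
g=cv2.cvtColor(im,cv2.COLOR_BGR2GRAY);b=np.zeros_like(g);b[110:225,310:430]=(g[110:225,310:430]<75)
b=cv2.morphologyEx(b,cv2.MORPH_OPEN,cv2.getStructuringElement(2,(21,21)));cs=max(cv2.findContours(b,0,1)[0],key=cv2.contourArea)
e=cv2.fitEllipse(cs);print("black",e)
print("seat xy",at("wrist",((e[0][0]+.5)/1.5-.5,(e[0][1]+.5)/1.5-.5),.084,m).round(4))
for r in(.026,.029):
  p=S(c0*[r,r,0]+[.4965,-.109,.084]);print(r,p.min(0).round(1),p.max(0).round(1))
print("tip",at("wrist",((370.5+.5)/1.5-.5,(172+.5)/1.5-.5),.116,m).round(4))
# bottle silhouette
mk=((h[...,0]<20)&(h[...,1]>130)).astype(np.uint8);_,l=cv2.connectedComponents(mk);big=cv2.morphologyEx((l==l[400,385]).astype(np.uint8),cv2.MORPH_CLOSE,np.ones((7,7)))
ys,xs=np.where(big);print("mask bbox",xs.min(),xs.max(),ys.min(),ys.max())
spec=[(.024,.095),(.024,.029),(.019,.016),(.019,0)]
def pts(q):
    x,y,z,tx,ty=q;R=cv2.Rodrigues(np.array([tx,ty,0.]))[0]
    return np.vstack([(c0*[r,r,0]+[0,0,zz-.066])@R.T+[x,y,z+.066] for r,zz in spec])
def f(q):
    s=np.zeros(big.shape,np.uint8);cv2.fillConvexPoly(s,cv2.convexHull((S(pts(q))*16).astype(np.int32)),1,shift=4);s=s>0
    return 1-(s&(big>0)).sum()/(s|(big>0)).sum()+ .3*(q[3]**2+q[4]**2)
q0=np.array([.494,-.176,.166,0,0]);sim=[q0]+[q0+d for d in np.diag([.005,.005,.008,.04,.04])]
r=minimize(f,q0,method="Nelder-Mead",options=dict(initial_simplex=sim,xatol=1e-5,fatol=1e-6,maxiter=800));print("free",r.x.round(4),r.fun)
r2=minimize(lambda p:f([*p,0,0]),q0[:3],method="Nelder-Mead",options=dict(initial_simplex=[s[:3] for s in sim[:4]],xatol=1e-5));print("upright",r2.x.round(4),r2.fun)
for q,col in((r.x,(0,255,0)),([*r2.x,0,0],(255,255,0))):
    P=S(pts(q)).reshape(4,-1,2)
    cv2.polylines(im,[(P[i]).astype(np.int32) for i in(0,3)],True,col,1)
    x,y,z,tx,ty=q;R=cv2.Rodrigues(np.array([tx,ty,0.]))[0]
    cv2.polylines(im,[S((c0*[.016,.016,0]+[0,0,-.066])@R.T+[x,y,z+.066]).astype(np.int32)],True,col,1)
cv2.polylines(im,[S(c0*[.026,.026,0]+[.4965,-.109,.084]).astype(np.int32)],True,(0,255,0),1)
cv2.imwrite("pics/ov.png",cv2.resize(im[110:490,290:480],None,fx=1.55,fy=1.55,interpolation=cv2.INTER_CUBIC))
E
python3 fit.py
```

```text
black ((370.4304504394531, 172.0985107421875), (72.97225189208984, 76.89602661132812), 172.15377807617188)
seat xy [ 0.4963 -0.1083  0.084 ]
0.026 [331.9 131.6] [409.8 212.3]
0.029 [327.4 126.7] [414.3 216.6]
tip [ 0.4977 -0.1069  0.116 ]
mask bbox 312 456 280 473
free [ 0.4936 -0.1817  0.1577 -0.0021  0.0151] 0.04908363584915243
upright [ 0.4935 -0.1821  0.1571] 0.051288331537180376
```

View pics/ov.png

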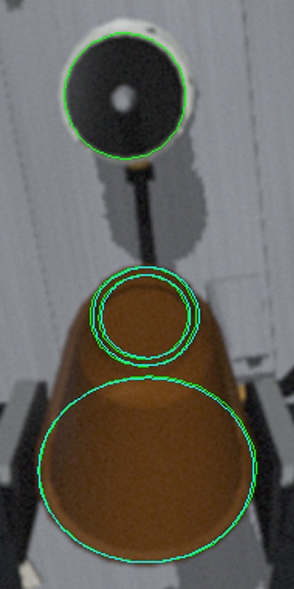

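```bash
sed -i '/^for q,col/,$d' fit.py
cat >> fit.py <<'E'
for z in(.163,.167,.169):
    s=[q0[:2],q0[:2]+[.004,0],q0[:2]+[0,.004]]
    r=minimize(lambda p:f([*p,z,0,0]),q0[:2],method="Nelder-Mead",options=dict(initial_simplex=s,xatol=1e-5));print(z,r.x.round(4),r.fun)
    s=[[*q0[:2],0,0]]+[np.array([*q0[:2],0,0])+d for d in np.diag([.004,.004,.05,.05])]
    r=minimize(lambda p:f([*p[:2],z,*p[2:]]),s[0],method="Nelder-Mead",options=dict(initial_simplex=s,xatol=1e-5,maxiter=500));q=r.x
    print("  tilted",q.round(4),r.fun)
E
python3 fit.py | tail -6
python3 - <<'E'
# scene camera: same fit, and picture
from h import *
im=camera("scene");cv2.imwrite("pics/s2.png",im[:,:,::-1])
cv2.imwrite("pics/s2c.png",cv2.resize(im[150:290,60:230][:,:,::-1],None,fx=4,fy=4,interpolation=cv2.INTER_CUBIC))
E
```

```text
0.163 [ 0.4944 -0.1774] 0.08840646651270212
  tilted [ 0.494  -0.1774 -0.0481  0.0329] 0.06731095315287275
0.167 [ 0.495  -0.1739] 0.13619272472892618
  tilted [ 0.4947 -0.1742 -0.0821  0.0218] 0.09703389632923817
0.169 [ 0.4948 -0.173 ] 0.1608477743798845
  tilted [ 0.4948 -0.1727 -0.1004  0.0332] 0.11514762885650262
```

View pics/s2c.png

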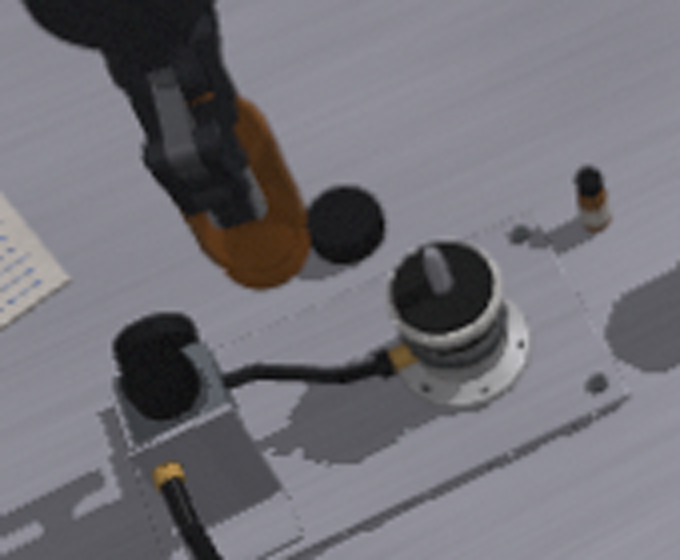

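The scene crop shows the bottle upright, with its mouth's lower edge at about (265,288). I'll use that to check the bottle's height in the hand.

```bash
cat > sc.py <<'E'
from h import *
M=camera_model("scene");a=np.linspace(0,6.283,180);c0=np.c_[np.cos(a),np.sin(a),0*a]
S=lambda P:((proj("scene",P,M)+.5-[60,150])*4-.5)
for y in(-.176,-.180):
  for z in(.153,.157,.161,.167):
    p=S(c0*.019+[.494+.164*(y+.176),y,z]);k=p[:,1].argmax();print(y,z,"lowest",p[k].round(1),"centre",p.mean(0).round(1),"right",p[:,0].max().round(1),"left",p[:,0].min().round(1))
for n in((.4965,-.109),(.4955,-.1085),(.494,-.109)):
    p=S(c0*.026+[*n,.084]);print(n,"seat",p.min(0).round(1),p.max(0).round(1),"tip",S(np.array([[*n,.116]])).round(1))
im=cv2.imread("pics/s2c.png");h=cv2.cvtColor(im,cv2.COLOR_BGR2HSV).astype(int)
mk=((h[...,0]<20)&(h[...,1]>130));mk[:,320:]=0;mk[300:]=0
ys,xs=np.where(mk);print("mask bottom",ys.max(),xs[ys==ys.max()].mean(),"right",xs.max(),"rows",[(y,xs[ys==y].min(),xs[ys==y].max()) for y in(150,200,240,255,265,275)])
E
python3 sc.py
```

```text
-0.176 0.153 lowest [271.4 308.4] centre [279.  272.2] right 320.6 left 237.1
-0.176 0.157 lowest [269.1 304.1] centre [276.7 267.8] right 318.5 left 234.7
-0.176 0.161 lowest [266.8 299.8] centre [274.5 263.4] right 316.5 left 232.2
-0.176 0.167 lowest [263.2 293.2] centre [271.  256.7] right 313.3 left 228.5
-0.18 0.153 lowest [262.5 311.1] centre [270.2 274.9] right 311.9 left 228.3
-0.18 0.157 lowest [260.2 306.9] centre [267.9 270.5] right 309.8 left 225.9
-0.18 0.161 lowest [257.8 302.5] centre [265.6 266.1] right 307.7 left 223.4
-0.18 0.167 lowest [254.2 296. ] centre [262.1 259.4] right 304.5 left 219.6
(0.4965, -0.109) seat [390.4 242.5] [494.6 333.4] tip [[431.  254.7]]
(0.4955, -0.1085) seat [390.6 240.7] [494.7 331.4] tip [[431.1 252.7]]
(0.494, -0.109) seat [388.6 238.9] [492.6 329.5] tip [[429.  250.8]]
mask bottom 287 258.5 right 311 rows [(150, np.int64(247), np.int64(274)), (200, np.int64(267), np.int64(297)), (240, np.int64(200), np.int64(311)), (255, np.int64(211), np.int64(305)), (265, np.int64(222), np.int64(300)), (275, np.int64(231), np.int64(290))]
```

Run:
```python
from h import *
import json
m=json.load(open("w2.json"));a=np.linspace(0,6.283,180);c0=np.c_[np.cos(a),np.sin(a),0*a]
S=lambda P:(proj("wrist",P,m)+.5)*1.5-.5
for z in(.163,.167,.170):
  for y in(-.176,-.179):
    for r in(.019,.016):
      p=S(c0*r+[.494,y,z]);print(z,y,r,p.min(0).round(1),p.max(0).round(1))
im=cv2.imread("pics/w2.png");c=cv2.resize(im[270:400,320:450],None,fx=4,fy=4,interpolation=cv2.INTER_CUBIC)
cv2.imwrite("pics/mouth.png",cv2.convertScaleAbs(c,alpha=1.8))
```

```text
0.163 -0.176 0.019 [348.2 274.6] [418.6 340.4]
0.163 -0.176 0.016 [353.8 280. ] [413.  335.5]
0.163 -0.179 0.019 [349.3 280. ] [419.4 345.3]
0.163 -0.179 0.016 [354.8 285.4] [413.8 340.4]
0.167 -0.176 0.019 [347.6 276.8] [419.2 343.6]
0.167 -0.176 0.016 [353.3 282.3] [413.5 338.5]
0.167 -0.179 0.019 [348.7 282.2] [419.9 348.5]
0.167 -0.179 0.016 [354.3 287.7] [414.3 343.5]
0.17 -0.176 0.019 [347.2 278.4] [419.6 346. ]
0.17 -0.176 0.016 [352.9 284. ] [413.9 340.9]
0.17 -0.179 0.019 [348.3 284. ] [420.4 351. ]
0.17 -0.179 0.016 [354.  289.5] [414.7 345.9]
```

View pics/mouth.png

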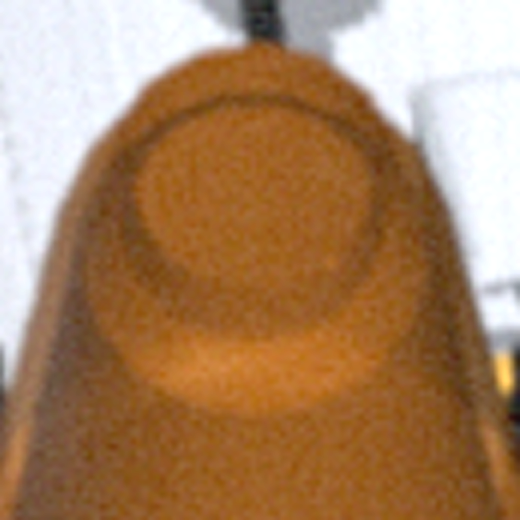

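The wrist crop shows the bore spanning x 354–413 and its lower edge at row 344. That puts the mouth at about (0.4935, -0.1785), which agrees with the scene camera. The seat is at about (0.496, -0.1085). I move over it and part way down.

Request:
{"op": "apply_moves", "data": {
  "commands": [
    [0.02,-0.003,0,0,0,0,1],
    [0.045,-0.006,0,0,0,0,1],
    [0.065,-0.009,0,0,0,0,1],
    [0.0695,-0.009,0,0,0,0,1],
    [0.0695,-0.009,0,0,0,0,1],
    [0.0695,-0.009,0.02,0,0,0,1],
    [0.0695,-0.009,0.04,0,0,0,1],
    [0.0695,-0.009,0.055,0,0,0,1],
    [0.0695,-0.009,0.065,0,0,0,1],
    [0.0695,-0.009,0.07,0,0,0,1],
    [0.0695,-0.009,0.07,0,0,0,1]
  ]
}}

```text
time: 8.35
tool_pos: [0.4973, -0.1055, 0.1588]
tool_rot: [0.762, 0.647, -0.0, -0.0]
force: [-0.2, 0.2, -1.4]
gripper_width: 0.0466
gripper_force: 61.8
```

```bash
python3 st.py
python3 - <<'E'
from h import *
im=camera("scene");cv2.imwrite("pics/s3c.png",cv2.resize(im[170:260,120:220][:,:,::-1],None,fx=6,fy=6,interpolation=cv2.INTER_CUBIC))
E
```

```text
8.35 [ 0.4973 -0.1055  0.1588] F [-0.2  0.2 -1.4] M [ 0.01  0.01 -0.06] w 0.0466 gf 61.75266019999981
[[0.1627, 0.9867, -0.0002], [0.9867, -0.1627, 0.0], [-0.0, -0.0002, -1.0]]
```

View pics/s3c.png

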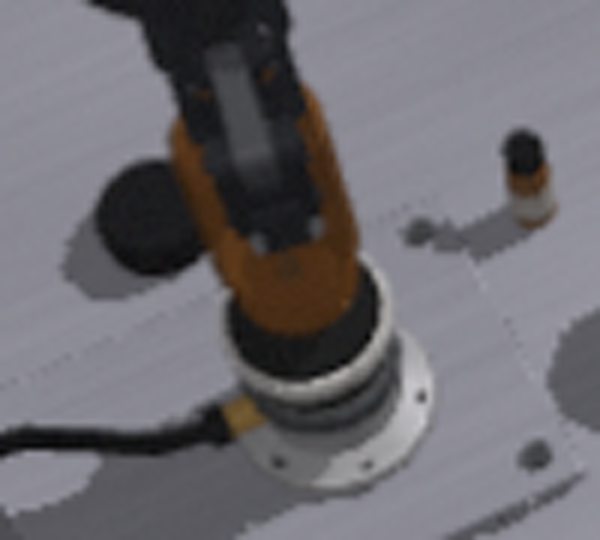

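The scene crop shows the mouth, lower edge at (290,333), hovering over the black face with the nozzle inside it. I check that pixel against the centred prediction while descending.

Run:
```python
from h import *
M=camera_model("scene");a=np.linspace(0,6.283,180);c0=np.c_[np.cos(a),np.sin(a),0*a]
S=lambda P:((proj("scene",P,M)+.5-[120,170])*6-.5)
for c in((.496,-.1085,.097),(.4967,-.108,.097),(.494,-.1085,.097),(.494,-.1085,.1)):
    p=S(c0*.019+c);k=p[:,1].argmax();print(c,p[k].round(1),p[:,0].min().round(),p[:,0].max().round())
p=S(c0*.026+[.496,-.1085,.084]);print("seat",p.min(0),p.max(0))
```

```text
(0.496, -0.1085, 0.097) [290.6 340.6] 240.0 356.0
(0.4967, -0.108, 0.097) [292.8 341.6] 242.0 358.0
(0.494, -0.1085, 0.097) [288.2 335.9] 238.0 353.0
(0.494, -0.1085, 0.1) [286.5 331.4] 236.0 352.0
seat [226.73729292 242.33068394] [382.89043714 378.55866857]
```

Request:
{"op": "apply_moves", "data": {
  "commands": [
    [0,0,0.003,0,0,0,1],
    [0,0,0.006,0,0,0,1],
    [0,0,0.009,0,0,0,1],
    [0,0,0.009,0,0,0,1]
  ]
}}

```text
time: 8.9
tool_pos: [0.4971, -0.1055, 0.1496]
tool_rot: [0.762, 0.647, -0.0, -0.0]
force: [-0.3, -1.1, -1.5]
gripper_width: 0.0466
gripper_force: 61.8
```

Request:
{"op": "apply_moves", "data": {
  "commands": [
    [0,0,0.002,0,0,0,1],
    [0,0,0.004,0,0,0,1],
    [0,0,0.005,0,0,0,1],
    [0,0,0.005,0,0,0,1]
  ]
}}

```text
time: 9.4
tool_pos: [0.4973, -0.1055, 0.145]
tool_rot: [0.763, 0.647, 0.0, 0.0]
force: [-0.7, -0.0, 2.1]
gripper_width: 0.0467
gripper_force: 62.0
```

Contact came at TCP z 0.145, exactly the height expected, so I continue gently down.

Request:
{"op": "apply_moves", "data": {
  "commands": [
    [0,0,0.002,0,0,0,1],
    [0,0,0.004,0,0,0,1],
    [0,0,0.006,0,0,0,1],
    [0,0,0.008,0,0,0,1],
    [0,0,0.01,0,0,0,1],
    [0,0,0.011,0,0,0,1],
    [0,0,0.011,0,0,0,1]
  ]
}}

```text
time: 10.28
tool_pos: [0.4973, -0.1055, 0.1339]
tool_rot: [0.762, 0.647, 0.0, 0.0]
force: [-2.6, 1.0, 7.3]
gripper_width: 0.0463
gripper_force: 62.4
```

```bash
python3 st.py
```

```text
10.275 [ 0.4973 -0.1055  0.1339] F [-2.6  1.   7.3] M [-0.04  0.31  0.04] w 0.0463 gf 62.41958621889353
[[0.1627, 0.9867, 0.0001], [0.9867, -0.1627, -0.0001], [-0.0001, 0.0001, -1.0]]
```

Request:
{"op": "apply_moves", "data": {
  "commands": [
    [0,0,0.001,0,0,0,1],
    [0,0,0.002,0,0,0,1],
    [0,0,0.003,0,0,0,1],
    [0,0,0.003,0,0,0,1],
    [0,0,0.003,0,0,0,1]
  ]
}}

```text
time: 10.9
tool_pos: [0.4974, -0.1055, 0.1313]
tool_rot: [0.762, 0.647, 0.0, 0.0]
force: [-2.7, -0.2, 11.5]
gripper_width: 0.0465
gripper_force: 63.0
```

```bash
python3 st.py
```

```text
10.9 [ 0.4974 -0.1055  0.1313] F [-2.7 -0.2 11.5] M [ 0.04  0.6  -0.08] w 0.0465 gf 62.950912937521935
[[0.1628, 0.9867, 0.0004], [0.9867, -0.1628, -0.0004], [-0.0003, 0.0005, -1.0]]
```

Request:
{"op": "apply_moves", "data": {
  "commands": [
    [0,0,0.001,0,0,0,1],
    [0,0,0.0015,0,0,0,1],
    [0,0,0.0015,0,0,0,1],
    [0,0,0.0015,0,0,0,1]
  ]
}}

```text
time: 11.4
tool_pos: [0.4975, -0.1055, 0.1302]
tool_rot: [0.762, 0.647, 0.0, 0.0]
force: [-4.1, 0.0, 17.5]
gripper_width: 0.0463
gripper_force: 63.5
```

```bash
python3 st.py
python3 - <<'E'
from h import *
im=camera("scene")[:,:,::-1];cv2.imwrite("pics/s4.png",im)
M=camera_model("scene");a=np.linspace(0,6.283,120);c0=np.c_[np.cos(a),np.sin(a),0*a]
# outer rim of white disc: bright->dark profile along the near edge, compared with z .072 / .084
g=cv2.cvtColor(im,cv2.COLOR_BGR2GRAY).astype(np.float32)
for y in(-.109,-.10):
  for nm,f in(("now",g),("rest",cv2.cvtColor(cv2.imread("pics/scene0.png"),cv2.COLOR_BGR2GRAY).astype(np.float32))):
    u,v=proj("scene",[[.496+.026,y,.084]],M)[0]
    print(nm,u.round(1),[(int(v)+k,int(f[int(v)+k,int(u)])) for k in range(-4,18)])
print("front black edge expected rows: rest",proj("scene",[[.522,-.109,.084],[.522,-.109,.072]],M).round(1).tolist())
E
```

```text
11.4 [ 0.4975 -0.1055  0.1302] F [-4.1  0.  17.5] M [0.06 1.   0.01] w 0.0463 gf 63.52181229740381
[[0.1628, 0.9867, 0.0007], [0.9867, -0.1628, -0.0006], [-0.0005, 0.0008, -1.0]]
now 175.3 [(227, 49), (228, 50), (229, 48), (230, 47), (231, 42), (232, 26), (233, 27), (234, 33), (235, 90), (236, 147), (237, 123), (238, 95), (239, 62), (240, 42), (241, 39), (242, 72), (243, 85), (244, 85), (245, 92), (246, 128), (247, 136), (248, 143)]
rest 175.3 [(227, 29), (228, 31), (229, 27), (230, 29), (231, 20), (232, 137), (233, 150), (234, 114), (235, 85), (236, 47), (237, 18), (238, 62), (239, 54), (240, 41), (241, 38), (242, 69), (243, 82), (244, 82), (245, 88), (246, 124), (247, 131), (248, 138)]
now 179.5 [(225, 57), (226, 55), (227, 52), (228, 50), (229, 39), (230, 31), (231, 31), (232, 29), (233, 143), (234, 163), (235, 130), (236, 119), (237, 81), (238, 47), (239, 40), (240, 52), (241, 77), (242, 84), (243, 85), (244, 103), (245, 144), (246, 151)]
rest 179.5 [(225, 28), (226, 29), (227, 29), (228, 20), (229, 75), (230, 143), (231, 133), (232, 109), (233, 85), (234, 45), (235, 23), (236, 61), (237, 63), (238, 55), (239, 43), (240, 50), (241, 74), (242, 81), (243, 81), (244, 100), (245, 139), (246, 145)]
front black edge expected rows: rest [[175.3, 231.3], [176.3, 234.1]]
```

Request:
{"op": "apply_moves", "data": {
  "commands": [
    [0,0,0,0,0,0,1],
    [0,0,0,0,0,0,1],
    [0,0,0,0,0,0,1],
    [0,0,0,0,0,0,1],
    [0,0,0,0,0,0,1],
    [0,0,0,0,0,0,1]
  ]
}}

```text
time: 12.2
tool_pos: [0.4975, -0.1055, 0.1302]
tool_rot: [0.762, 0.647, 0.0, 0.001]
force: [-3.8, 0.1, 17.6]
gripper_width: 0.046
gripper_force: 63.5
```

The pose and force hold steady: about 19 N on the seat, and the seat's front edge dropped 3 rows in the scene view, matching the full 12 mm.

```bash
python3 -c "from workcell import *;print(close_job())"
```

```text
the job is handed in; nothing more can be done
None
```

The job is handed in: the tall amber bottle is mouth down, centred and upright on the seat, still gripped, and held with about 19 N with the seat at its stop; I touched nothing else that I could see.

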